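Set the photometer to its third filter and take a reading

TASK

Get the bench photometer ready and read the vial standing in its well: push the filter slide in by its upright tab, counting the clicks, and leave it in the third click without overrunning into the fourth, and swing the light cover down fully shut over the well (these two in either order). Then press the read key all the way down and let it come up again. Work with the fingertips only, pinching and lifting nothing, and leave the vial in the well, the bottle and the vial rack where they stand.

Things in the scene. Friction and masses are not known exactly. Their poses are not given: they have to be found in the camera images.
- photometer: Bench filter photometer, fixed: a box 130 mm deep (x), 170 wide (y), 80 high, flat top. Origin: centre of its underside, on the worktop; x points from its front to its back, y to its left (seen from the front), z up. White housing with display and read key; grey sample compartment at its right end, whose deck behind the cover (x +10 to +65 mm) is bare. Offsets below are in this frame.
- tab_face (a point): Centre of the outer (-y) face of the filter slide's black upright push tab, 26 mm wide (x), 6 thick (y), 32 to 74 mm above the worktop; this point is at x +8 mm, 53 mm up. The tab ends a bar that slides only along y: pushing in +y pushes it in. Starts at y -191 to -183 mm, in a smooth run with under 1 N of drag. Ridges follow (see slide_collar); it can also be pushed back out from the tab's inner face.
- slide_collar (a point): Where the notched bar (5 mm thick, 38 to 58 mm up) enters the right side's collar, at x +8, y -97 mm; the collar's top is 72 mm up, a brass plunger on it 79 mm. Ridges 14 mm apart: at each the push jumps to about 5 N (4 to 7), sinks to nothing over 7 mm, then the slide snaps up to 7 mm on into the notch: one click. First ridge starts with tab_face at y -182 mm. Four notches; the slide stays in a notch.
- light_cover (a joint): Light cover's angle, rad: 0 = shut on the deck over the well, grows as it opens up and back, to 1.9; starts at 1.5 to 1.85. Stiff hinge (about 0.03 N m): stays where left, must be pressed right down (under 0.08). Black plate 44 mm wide (y), 7 thick, 55 long from the hinge, plus a finger lip to 61 mm, 24 wide. Shut, its top is 88 mm up and it reaches from the hinge to the front (-x).
- cover_hinge (a point): Middle of the light cover's hinge axis, 84.5 mm above the worktop, at x 0, y -62 mm; the axis runs along y. The cover's mid-plane passes through it.
- read_key (a joint): Travel of the read key, m: 0 = up, 0.004 = all the way down (spring, about 1.5 N at the start, 4.2 N at the bottom). It counts as pressed beyond 0.003 and springs up when let go.
- key_top (a point): Centre of the top of the read key, an oblong black key 20 x 28 mm (x, y) in front of the display, its top 90 mm above the worktop, at x -40, y +28 mm; pressed straight down.
- vial_mid (a point): Centre (half-way up) of the closed glass vial, 22 mm across and 40 tall, standing in the sample well, a 25 mm round hole 48 mm deep at x -28, y -63 mm; the vial's top is 8 mm below the deck. It stays there.
- bottle_mid (a point): Centre (45 mm up) of the small white-capped bottle, 42 mm across and 91 tall, standing on the worktop beside the photometer's left side. Leave it alone.
- rack: Open vial rack, 66 x 126 x 28 mm, three vials in it, on the worktop to the left. Origin: centre of its underside. Leave it alone.

How it is judged:
On the way, in this order (a step that is already met when the one before it is completed fails the run):
1. the slide is in its third click and the cover is fully shut (y of tab_face in the frame of photometer between -0.1425 and -0.1375 m and value of joint light_cover below 0.08 rad), for 0.2 s.
2. the read key is pressed down (all of step 1 and value of joint read_key above 0.003 m), for 0.05 s.
At the end, for the whole second after the job is handed in: The filter slide rests in its third notch (tab face within 2.5 mm of photometer y -140 mm), the light cover is shut (under 0.08 rad), the read key is up again (under 1 mm) and the vial still stands in the well (within 8 mm of its start) (all of step 1 and value of joint read_key below 0.001 m and distance of vial_mid from where it was at the start of the episode below 0.008 m); the robot touches nothing.
It fails at once if the slide is overrun towards the fourth click (y of tab_face in the frame of photometer above -0.1325 m).
It fails at once if the read key is pressed before the slide is in the third click and the cover is shut (value of joint read_key above 0.002 m and not (y of tab_face in the frame of photometer between -0.144 and -0.136 m and value of joint light_cover below 0.1 rad)).
It fails at once if the vial is taken out of its well (distance of vial_mid from where it was at the start of the episode above 0.012 m).
It fails at once if the standard bottle is knocked or lifted (distance of bottle_mid from where it was at the start of the episode above 0.015 m).
It fails at once if the vial rack is shifted or lifted (distance of rack from where it was at the start of the episode above 0.015 m).
It also fails if it takes over 51 s, if anything falls off the work surface, if the arm or the gripper's body presses on something with over 40 N, if the wrist force passes 120 N, or if a joint passes its speed limit or range.

ROBOT

A 6-joint arm with a two-finger parallel gripper is mounted at the origin on a cart in front of the work surface, level with it; the furniture and walls round the work are solid. World frame = base frame: x ahead of the robot, y to its left, z up, the work surface at z = 0. Lengths are in m, angles in rad, forces in N, time in s.
With the tool pointing down it reaches from about 0.275 to 0.875 m from the base axis. Payload 12.5 kg.
Tool frame: the origin (TCP) lies on the centre line of the jaws, within the pads' length; the fingertips stand r.finger_overhang ahead of it and the grasp point (between the pads) lies 3 mm ahead of it (r.finger_overhang is the distance from the TCP to the fingertips, in m); z points along the fingers, y is the line along which they close (so a half turn about z gives the same grasp; the last joint's range is limited). The gripper opens to 85 mm and grips with 20 to 120 N. Pads are 22 mm wide; open, the fingers measure 114 mm over their backs; the gripper's body (76 mm by 85 mm) begins 54 mm behind the grasp point. The pads swing forward as they close: fully open they stand 13 mm farther back than shut.
Start: joints at [1.116, 0.351, 1.652, -0, 1.139, -0.085], TCP at [0.199, 0.513, 0.253] pointing down, gripper open.
Joint ranges: [-2.75, 2.75], [-0.79, 2.1], [0.01, 2.65], [-1.57, 4.71], [0.07, 3.14], [-2.87, 2.87]. Speed limits (rad/s): [2.22, 2.22, 2.79, 3.14, 3.14, 3.14].

INTERFACE

Orientations are given as a unit quaternion [x, y, z, w].
In Python, from cell import r, optics gives the robot as it stands. The module is installed in compiled form; this text tells all that it offers. Calls block until the motion is done:
- r.move_to(position, orientation): joint-space move of the TCP to a pose.
- r.move_linear(position, rot=None, vel=0.15): straight line of the TCP; rot=None keeps the orientation; vel is the mean speed in m/s.
- r.set_joints(angles): joint-space move.
- r.set_gripper(opening, squeeze=None): opening from 0.0 (shut) to 1.0 (fully open); squeeze is the grip in N (None keeps the last); returns when the fingers have stopped.
- r.sleep(seconds).
- r.inverse_kinematics(position, orientation): joint angles nearest the present ones, or None.
- optics.get_image(name): name is "side" or "top" or "wrist"; returns a dict with "pixels" (480x640x3 uint8, red, green, blue), "depth" (480x640 float32, m along the optical axis (not along the pixel's ray), 0 where there is no reading), "fx", "fy", "cx", "cy" (pixels), "D" ([k1, k2, p1, p2, k3] as OpenCV has them; the pictures are not rectified), "camera_from_world" (4x4, takes a point from world to camera coordinates); the wrist camera has in their place "mount" (4x4, takes a point from camera to tool coordinates, whose origin is the TCP and whose axes are the flange's). Camera axes: x right, y down, z forward; pixel columns grow to the right and rows downward; lengths in m; the calibration is good to about 2 mm. A picture is of the moment at which its call begins: read the wrist's pose just before it.
A pose or a line that the arm cannot do raises r.PlanningError and nothing moves.
- r.hand_in(): hands the job in; it is judged then, once.
Readings, each from a call of its own:
- r.current_t(): time.
- r.current_q(): joint angles.
- r.current_qvel(): joint speeds.
- r.current_effort(): joint torques, N m.
- r.current_tool_pos(): TCP position.
- r.current_ee_rot(): TCP orientation.
- r.current_contact_force(): force on the tool from outside, world axes, zero at the start.
- r.current_torque(): the same for the moment, N m.
- r.current_opening(): opening from 0.0 (shut) to 1.0 (fully open).
- r.current_finger_force(): force on a finger pad.
Only numpy, scipy, OpenCV 4.12 (cv2) and the standard library are available. Lean on these libraries where they do the work, as an engineer would, in place of code of your own. Each camera call takes 0.05 s, during which the arm holds its last target. There are 200 camera calls.

## Working session

There is one attempt and no reset: what is moved stays moved. The work goes in short steps, each a Python script; the robot and the scene stay as the last script left them, time stands still between calls to the robot, and variables do not carry over. Pictures are saved under pics/ and viewed, at most 10 in all, crops included, and the job is handed in when it is done.

```bash
mkdir -p pics
cat > h.py <<'E'
import numpy as np, cv2
from cell import r, optics
def snap(n,f):
    d=optics.get_image(n); cv2.imwrite(f'pics/{f}.png',d['pixels'][:,:,::-1]); np.save(f'pics/{f}.npy',d,allow_pickle=True); return d
def pts(d,uv,z=None):
    K=np.array([[d['fx'],0,d['cx']],[0,d['fy'],d['cy']],[0,0,1.]])
    uv=np.array(uv,float); n=cv2.undistortPoints(uv.reshape(-1,1,2),K,np.array(d['D'],float))[:,0]
    W=np.linalg.inv(d['camera_from_world']); out=[]
    for (u,v),m in zip(uv,n):
        ray=np.array([m[0],m[1],1])
        if z is None: s=d['depth'][int(v),int(u)]
        else: s=(z-W[2,3])/(W[:3,:3]@ray)[2]
        out.append(W[:3,:3]@(ray*s)+W[:3,3])
    return np.array(out)
E
python3 - <<'E'
from h import *
for n in('top','side'): snap(n,n+'0')
print(r.current_t(),r.finger_overhang,r.current_ee_rot(),r.current_tool_pos())
E
```

```text
0.1 0.022 [ 1.83826841e-01  9.82958504e-01 -5.03858922e-04 -1.38039727e-04] [0.19864376 0.51258833 0.25280713]
```

View pics/top0.png

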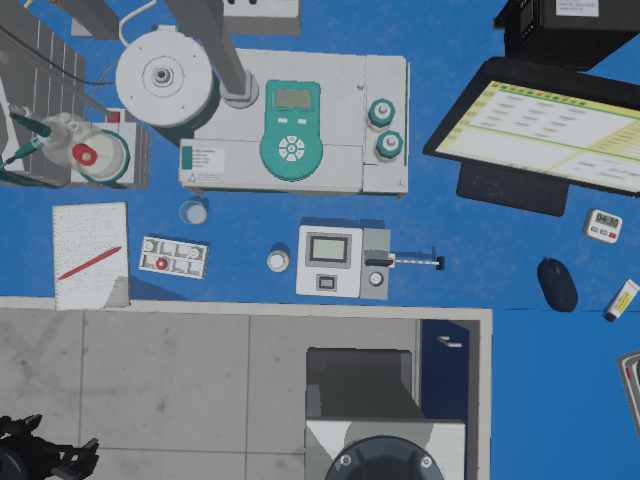

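View pics/side0.png

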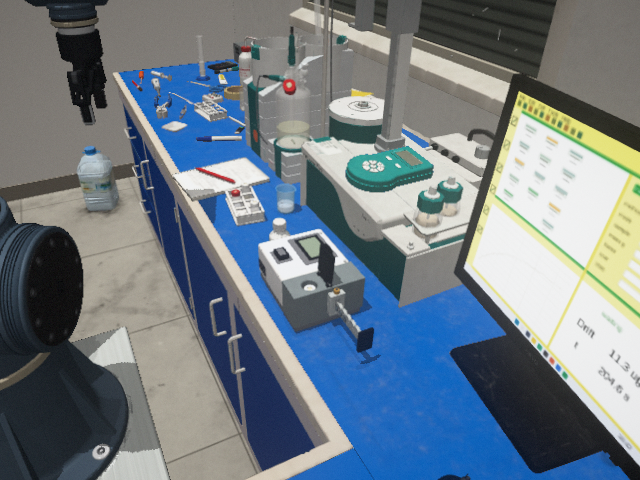

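Top view: photometer spans about (297–390, 226–299), the tab is at about (440, 263), the cover (open) at about (378, 262), and the key at (327, 283). I'll enlarge it for the corners.

Run:
```python
from h import *
im=cv2.imread('pics/top0.png')[215:310,285:455]
cv2.imwrite('pics/c1.png',cv2.resize(im,None,fx=4.7,fy=4.7,interpolation=cv2.INTER_CUBIC))
im=cv2.imread('pics/side0.png')[210:360,240:390]
cv2.imwrite('pics/c2.png',cv2.resize(im,None,fx=4,fy=4,interpolation=cv2.INTER_CUBIC))
```

```text
(no output)
```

View pics/c1.png

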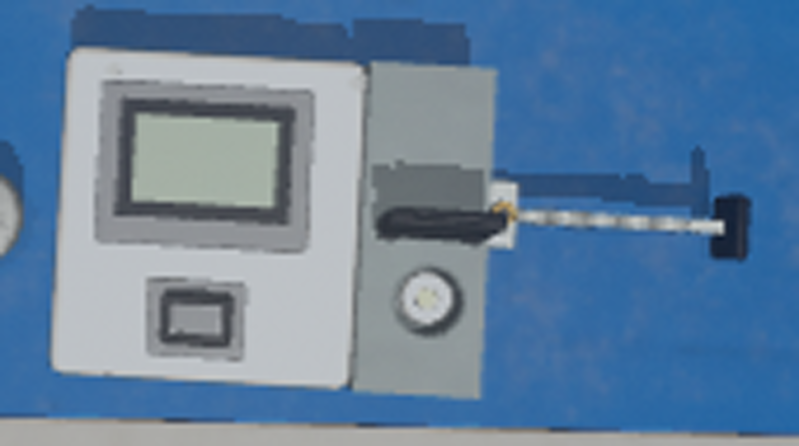

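View pics/c2.png

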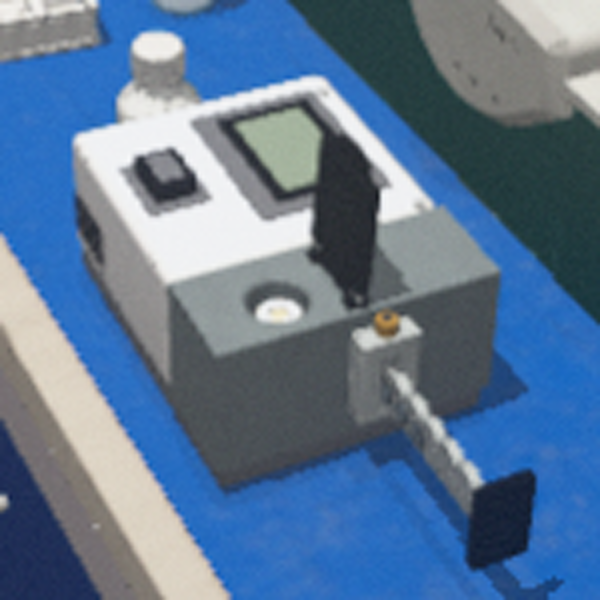

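Crop: housing top corners at (52,372), (70,47), (497,68), (481,398); key (197,318), vial (427,299), tab outer edge x≈749, y 196–260.

Run:
```python
from h import *
d=np.load('pics/top0.npy',allow_pickle=True).item()
f=lambda c:np.array(c)/4.7+[285,215]-.4
C=pts(d,f([(52,372),(70,47),(497,68),(481,398)]),.08)
print(C, [np.linalg.norm(C[i]-C[i-1]) for i in range(4)])
L=np.array([[-.065,.085],[.065,.085],[.065,-.085],[-.065,-.085]])
L=np.vstack([L,[-.04,.028],[-.028,-.063]])
K=pts(d,f([(197,318)]),.09);V=pts(d,f([(427,299)]),.072)
P=np.vstack([C,K,V])[:,:2]
a=L-L.mean(0);b=P-P.mean(0)
yaw=np.arctan2((a[:,0]*b[:,1]-a[:,1]*b[:,0]).sum(),(a*b).sum())
R=np.array([[np.cos(yaw),-np.sin(yaw)],[np.sin(yaw),np.cos(yaw)]])
o=P.mean(0)-R@L.mean(0);print('yaw',yaw,'o',o);print('res',(P-o)@R-L)
T=pts(d,f([(749,196),(749,260)]),.074)[:,:2];print('tab',(T-o)@R)
print(pts(d,[(277,259)],.09),'bottle', 'depthtop',pts(d,[(350,235),(380,240)]))
# cover: depth points near it, in photometer frame
vv,uu=np.mgrid[250:268,362:396];Q=pts(d,np.c_[uu.ravel(),vv.ravel()])
q=np.c_[(Q[:,:2]-o)@R,Q[:,2]];q=q[q[:,2]>.095];print(len(q),q[q[:,2].argsort()][::-1][:60:8].round(4))
d=np.load('pics/side0.npy',allow_pickle=True).item()
vv,uu=np.mgrid[240:290,315:336];Q=pts(d,np.c_[uu.ravel(),vv.ravel()])
q=np.c_[(Q[:,:2]-o)@R,Q[:,2]];q=q[(q[:,2]>.095)&(abs(q[:,1]+.062)<.03)];print(len(q),q[q[:,2].argsort()][::-1][::40].round(4))
```

```text
[[0.4058812  0.18001886 0.08      ]
 [0.53379801 0.17632946 0.08      ]
 [0.5296425  0.00765471 0.08      ]
 [0.39976145 0.01151582 0.08      ]] [np.float64(0.16861413237939016), np.float64(0.12797000625958738), np.float64(0.16872593386625276), np.float64(0.12993842929632887)]
yaw -0.030701959648942692 o [0.46745003 0.09413463]
res [[ 0.00082379 -0.00104623]
 [-0.00120643 -0.00080721]
 [-0.00018215  0.00046996]
 [-0.00012052  0.00034228]
 [ 0.00043196  0.00044547]
 [ 0.00025335  0.00059573]]
tab [[ 0.0199979  -0.18788119]
 [-0.00534429 -0.18901754]]
[[0.46897084 0.21530324 0.09      ]] bottle depthtop [[0.51652687 0.08250618 0.08423201]
 [0.50885581 0.02650486 0.08029549]]
163 [[-0.0062  0.0393  0.9817]
 [ 0.0062 -0.0722  0.1468]
 [ 0.0027 -0.0708  0.1461]
 [ 0.0055 -0.0588  0.1449]
 [ 0.0062 -0.0711  0.1428]
 [ 0.0025 -0.0663  0.1413]
 [ 0.0012 -0.0439  0.1407]
 [ 0.0011 -0.0733  0.1404]]
468 [[ 0.0002 -0.0648  0.1487]
 [-0.0004 -0.0803  0.1418]
 [ 0.0009 -0.0745  0.1394]
 [-0.0014 -0.0689  0.1363]
 [-0.0033 -0.0695  0.1315]
 [-0.0034 -0.0839  0.1276]
 [-0.0044 -0.0722  0.1237]
 [-0.005  -0.056   0.1187]
 [-0.0018 -0.082   0.1138]
 [-0.005  -0.0417  0.1089]
 [-0.0057 -0.0693  0.1039]
 [-0.0048 -0.0678  0.0983]]
```

Pose fits (residuals about 1 mm, tab at y ≈ −188, cover ≈ 1.6 rad). Next: shut the gripper and go outside the tab.

```bash
cat >> h.py <<'E'
from scipy.spatial.transform import Rotation as Ro
yaw=-.0307;o=np.array([.46745,.09413]);c,s=np.cos(yaw),np.sin(yaw);R=np.array([[c,-s],[s,c]])
Q=Ro.from_matrix([[-c,-s,0],[-s,c,0],[0,0,-1]]).as_quat()
def W(x,y,tipz): return np.r_[o+R@[x,y],tipz+r.finger_overhang]   # photometer xy + fingertip height -> TCP
def F(): # force in photometer axes
    f=np.array(r.current_contact_force()); return np.r_[R.T@f[:2],f[2]]
def loc(): # tcp in photometer xy, tip z
    p=np.array(r.current_tool_pos()); return np.r_[R.T@(p[:2]-o),p[2]-r.finger_overhang]
E
python3 - <<'E'
from h import *
r.set_gripper(0.0)
r.move_to(W(.008,-.225,.20),Q)
r.move_linear(W(.008,-.225,.048),vel=.15)
print(r.current_t(),r.finger_overhang,loc(),F()); 
t=r.current_t()
r.move_linear(W(.008,-.215,.048),vel=.03)
print(r.current_t()-t,loc(),F()); snap('side','side1')
im=cv2.imread('pics/side1.png')[150:400,200:450]
cv2.imwrite('pics/c3.png',cv2.resize(im,None,fx=2.4,fy=2.4,interpolation=cv2.INTER_CUBIC))
E
```

```text
4.5167 0.022 [ 0.00842563 -0.22507826  0.04864866] [ 0.03228086 -0.23664936 -0.02483448]
0.48329999999999984 [ 0.00804632 -0.21482158  0.04810553] [ 0.14866965 -0.42288585  0.00826783]
```

View pics/c3.png

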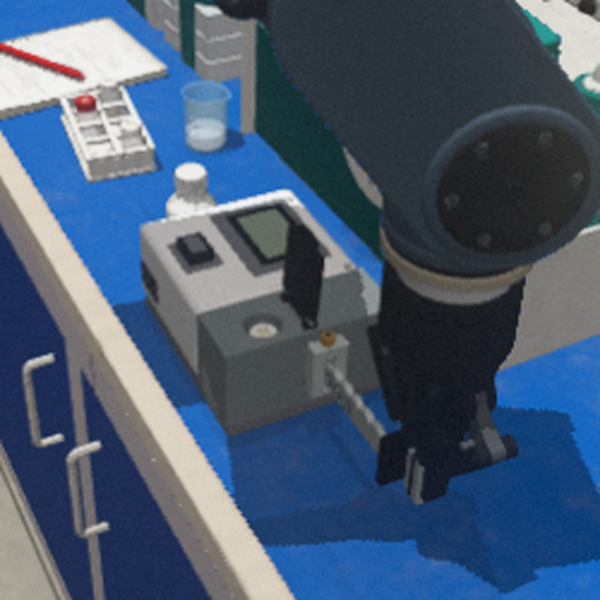

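The closed fingers stand just outside the tab. Step in with force monitoring up to the first ridge.

Run:
```python
from h import *
b=F(); y=-.215; t=r.current_t()
r.move_linear(W(.008,-.209,.048),vel=.03); y=-.209
for i in range(20):
    y+=.001; r.move_linear(W(.008,y,.048),vel=.02)
    f=F(); print(round(y,4),loc()[1].round(4),f.round(2),round(r.current_t()-t,2))
    if f[1]<-2.0: break
```

```text
-0.208 -0.208 [-0.23 -0.25 -0.68] 0.6
-0.207 -0.207 [-0.39  0.09 -0.27] 0.85
-0.206 -0.206 [ 0.34 -0.17 -0.7 ] 1.1
-0.205 -0.2049 [0.21 0.27 0.69] 1.35
-0.204 -0.204 [ 0.02 -0.59 -0.48] 1.6
-0.203 -0.2029 [-0.   -0.02 -0.34] 1.85
-0.202 -0.202 [-0.11 -0.43  0.  ] 2.1
-0.201 -0.201 [0.46 0.61 0.11] 2.35
-0.2 -0.2 [-0.21 -1.49 -0.13] 2.6
-0.199 -0.1989 [-0.07 -0.78 -0.27] 2.85
-0.198 -0.1979 [-0.22 -0.43 -0.11] 3.1
-0.197 -0.1969 [ 1.13  0.14 -0.23] 3.35
-0.196 -0.1959 [ 0.2   0.85 -0.02] 3.6
-0.195 -0.1949 [-0.36  0.7   0.22] 3.85
-0.194 -0.194 [-0.46 -2.54  0.04] 4.1
```

Run:
```python
from h import *
def go(y,v=.02):
    r.move_linear(W(.008,y,.048),vel=v); f=F(); print(round(y,4),loc()[1].round(4),f[1].round(2),end=' | ')
for y in(-.192,-.190,-.188,-.184,-.182,-.181,-.180,-.179,-.178,-.175,-.172,-.169,-.168,-.167,-.166,-.165,-.164,-.163): go(y)
print(r.current_t())
```

```text
-0.192 -0.192 -4.2 | -0.19 -0.1899 -1.85 | -0.188 -0.1877 -0.19 | -0.184 -0.1838 0.07 | -0.182 -0.1819 -0.08 | -0.181 -0.181 0.54 | -0.18 -0.1801 -1.62 | -0.179 -0.1792 -5.47 | -0.178 -0.1781 -5.62 | -0.175 -0.1748 -0.18 | -0.172 -0.1717 -0.82 | -0.169 -0.1688 0.92 | -0.168 -0.168 0.23 | -0.167 -0.167 -0.25 | -0.166 -0.1661 -1.01 | -0.165 -0.1652 -4.55 | -0.164 -0.1641 -4.52 | -0.163 -0.1629 -2.77 | 13.9
```

Ridges at TCP −0.194, −0.180, −0.166: clean 14 mm spacing. Ease through the third.

Run:
```python
from h import *
for y in(-.161,-.160,-.159,-.158,-.157):
    r.move_linear(W(.008,y,.048),vel=.015); print(y,loc()[1].round(4),F()[1].round(2))
r.move_linear(W(.008,-.180,.048),vel=.1)
r.move_linear(W(.008,-.200,.13),vel=.15)
r.move_linear(W(.06,-.150,.19),vel=.2)
r.move_linear(W(.07,-.062,.17),vel=.2)
snap('top','top2');snap('side','side2');print(r.current_t())
im=cv2.imread('pics/side2.png')[150:400,200:450]
cv2.imwrite('pics/c4.png',cv2.resize(im,None,fx=2.4,fy=2.4,interpolation=cv2.INTER_CUBIC))
```

```text
-0.161 -0.1607 -1.07
-0.16 -0.1599 0.13
-0.159 -0.1589 0.66
-0.158 -0.1579 0.18
-0.157 -0.1569 0.34
17.6
```

View pics/c4.png

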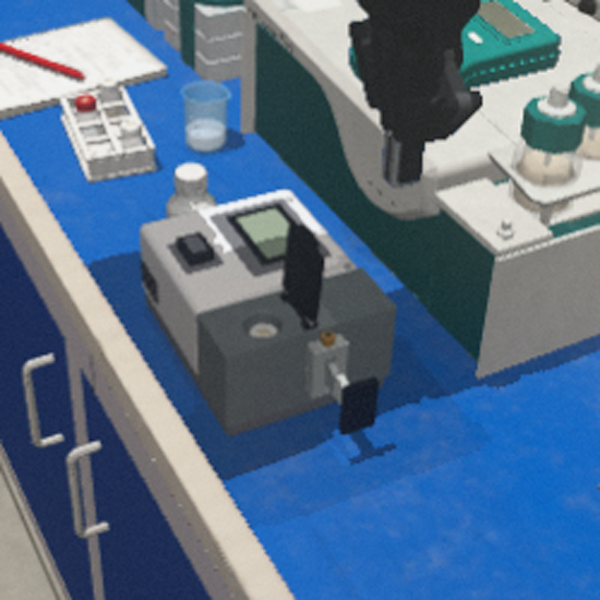

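The tab now stands near the collar; rack and bottle are undisturbed. Check the tab's y by depth, then sweep the cover down from behind.

Run:
```python
from h import *
d=np.load('pics/side2.npy',allow_pickle=True).item()
vv,uu=np.mgrid[310:327,346:355];P=pts(d,np.c_[uu.ravel(),vv.ravel()]);l=(P[:,:2]-o)@R
print('tab y',np.median(l[:,1]),np.median(l[:,0]),np.median(P[:,2]))
d=np.load('pics/side1.npy',allow_pickle=True).item()
r.move_linear(W(.045,-.062,.125),vel=.12); print(F().round(2))
for th in np.deg2rad([95,75,60,45,30,15,5]):
    x=-.042*np.cos(th)+.0035*np.sin(th); z=.0845+.042*np.sin(th)+.0035*np.cos(th)
    r.move_linear(W(x+.011,-.062,z),vel=.06); print(round(x,3),round(z,4),F().round(2))
z=.090
while z>.081:
    z-=.001; r.move_linear(W(-.031,-.062,z),vel=.03); f=F(); print(round(z,4),f.round(2),loc()[2].round(4))
    if f[2]>8: break
print(r.current_t())
```

```text
tab y -0.1378610871897314 0.005641553047161644 0.05695196674611347
[-0.54 -0.05  0.47]
0.007 0.126 [0.35 0.05 0.03]
-0.007 0.126 [-0.36 -0.96  0.76]
-0.018 0.1226 [ 0.49 -0.56  0.17]
-0.027 0.1167 [-0.28  0.26  0.14]
-0.035 0.1085 [0.54 0.46 0.7 ]
-0.04 0.0988 [-0.04  0.01 -0.28]
-0.042 0.0916 [-0.86  0.46 -0.92]
0.089 [-0.54 -0.42 -0.01] 0.0889
0.088 [0.48 0.65 0.3 ] 0.0881
0.087 [-4.35 -0.73 15.31] 0.0878
21.525
```

Firm stop at tip height 0.0878, as expected for a shut cover (0.088). Back off and check.

Run:
```python
from h import *
r.move_linear(W(-.031,-.062,.14),vel=.15)
r.move_linear(W(-.04,.028,.14),vel=.15)
snap('side','side3');print(r.current_t())
d=np.load('pics/side3.npy',allow_pickle=True).item()
vv,uu=np.mgrid[310:327,346:355];P=pts(d,np.c_[uu.ravel(),vv.ravel()]);l=(P[:,:2]-o)@R
print('tab y',np.median(l[:,1]))
im=cv2.imread('pics/side3.png')[180:360,220:400]
cv2.imwrite('pics/c5.png',cv2.resize(im,None,fx=3.3,fy=3.3,interpolation=cv2.INTER_CUBIC))
```

```text
22.825
tab y -0.13784451448918877
```

View pics/c5.png

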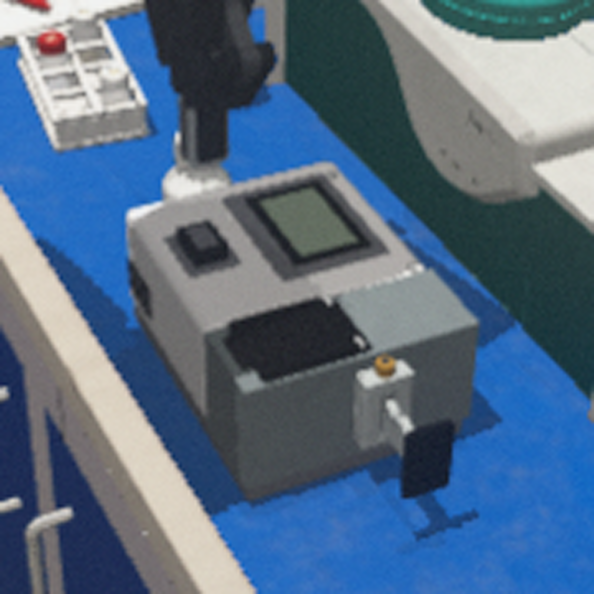

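Cover lies flat shut, slide in place. Press the key.

Run:
```python
from h import *
r.move_linear(W(-.04,.028,.094),vel=.1); z=.092
while z>.0835:
    r.move_linear(W(-.04,.028,z),vel=.03); f=F(); print(round(z,4),loc()[2].round(4),f[2].round(2))
    if f[2]>9: break
    z-=.001
r.sleep(.2); print(F().round(2),loc()[2])
r.move_linear(W(-.04,.028,.17),vel=.12); r.sleep(.3)
snap('side','side4');print(r.current_t(),F().round(2))
im=cv2.imread('pics/side4.png')[180:360,220:400]
cv2.imwrite('pics/c6.png',cv2.resize(im,None,fx=3.3,fy=3.3,interpolation=cv2.INTER_CUBIC))
```

```text
0.092 0.0923 0.91
0.091 0.0911 -0.21
0.09 0.09 1.31
0.089 0.089 2.38
0.088 0.088 2.16
0.087 0.087 3.57
0.086 0.0861 4.27
0.085 0.0858 19.07
[-4.61 -0.68 18.93] 0.0857825580027036
26.8417 [-0.23  0.3   0.2 ]
```

View pics/c6.png

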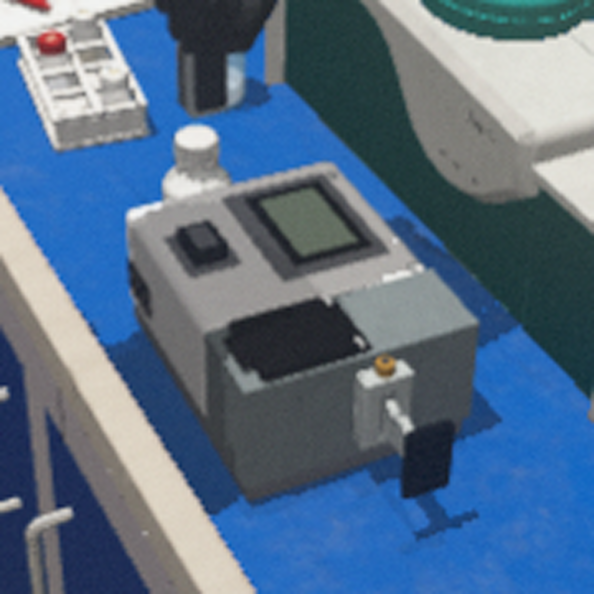

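The key bottomed at 0.0858 and is up again; cover and slide are unchanged and the arm is clear.

```bash
python3 -c "
from h import *
print(r.hand_in())"
```

```text
the job is handed in; nothing more can be done
None
```

The job is handed in at about 27 s of the 51 s allowed: by force and camera readings, the slide is in its third click, the cover is shut, and the read key was pressed to the bottom and is up again; the bottle and rack look undisturbed, and the vial, now under the cover, was never touched. No verdict was returned.

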